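# Open the top half of a cupboard's split door

## Task

Draw back the upper bolt of the little cupboard all the way, then swing the top half of its split door wide open, to about a right angle, so that the bottles inside can be reached, and leave it standing open. The bottom half stays shut and bolted as it is, so that the bottles stay in; leave the bottles and the other things on the table where they stand.

Things in the scene. Friction and masses are not known exactly. Their poses are not given: they have to be found in the camera images.
- cupboard: white cupboard fixed on the table, its front roughly towards the robot; 320 mm high. Origin on the table, x from front to back, y to the hinge side, z up. Outer front face at x = -98 mm, back +86, sides y = +180 and -200. The split door (two wooden leaves, one above the other) spans y = -59 to +169; the white fixed panel beside it carries two equal steel bolts, one per leaf, 285 and 133 mm up.
- bolt_top (a joint): upper bolt, m: 0 fully shot, 0.040 fully drawn; starts at 0 to 0.008. It slides level along the cupboard's -y (away from the door) against about 2 N of friction and stays where left. Shot, its 12 mm rod lies across the top leaf's front by 26 mm and locks it; from 0.030 on it is clear.
- bolt_top_knob (a point): middle of the upper bolt's knob: steel cylinder 22 mm across, 22 long, axis square to the face. The point is 39 mm out from the face, 35 mm below the cupboard's top, moves with the bolt; axes as the cupboard's. Shot, it is at cupboard y = -90, 87 mm from the leaf's handle bar. Guides on the rod stand out 16 mm from the face at y = -69 and -160. Nothing is above it.
- leaf_top (a joint): top leaf of the split door, rad: 0 shut, grows as it opens outwards (towards the robot), stop at 1.9. Turns clockwise seen from above about point leaf_top_hinge; light friction of about 0.1 N m; stays where left.
- leaf_top_handle (a point): grip point on the top leaf's handle: upright steel bar 12 mm across, 80 long, axis 38 mm out from the leaf's face, a level stem to the leaf near each end. The point is on the bar's axis, 25 mm below its upper end, 38 mm below the leaf's top edge. Axes move with the leaf: x into the leaf, y towards the hinge. A staple stands out 18 mm from the leaf 46 mm nearer its free edge.
- leaf_top_hinge (a point): upright hinge axis of the top leaf at half its height, on its outer face. The leaf is 228 mm wide, 148 high, 18 thick, from 172 to 320 mm above the table. In the leaf's axes the handle point lies at x = -38, y = -173 mm from here.
- leaf_bottom (a joint): bottom leaf, rad: 0 shut; 18 to 166 mm above the table, with a handle like the upper one; locked by the lower bolt.
- bolt_bottom (a joint): lower bolt, same as the upper, 152 mm below it, metres: 0 fully shot, grows as it is drawn; starts at 0 to 0.008.
- bottle: amber bottle on the table, radius (mm) 36, 160 tall; origin under its centre
- beaker: clear beaker on the table, radius (mm) 42, 130 tall; origin under its centre
- mug: white mug on the table, radius (mm) 40, 90 tall; origin under its centre
- jug_lid: low yellow jug lid, radius (mm) 52, 32 tall, lying on the table in front of the cupboard, under the swing of the doors; origin under its centre
- spatula: wooden-handled spatula 250 mm long lying flat on the table; origin under its middle, x along its length
- jar: clear jar with a yellow lid, radius (mm) 40, 100 tall, on the table; origin under its centre
- stock0: amber bottle, radius (mm) 32, 190 tall, standing inside the cupboard; origin under its centre
- stock1: second amber bottle, radius (mm) 32, 190 tall, standing inside the cupboard; origin under its centre

How it is judged (in metres and radians):
On the way:
1. the upper bolt is drawn back while the top leaf is still shut (value of joint bolt_top above 0.03 m and value of joint leaf_top below 0.1 rad), for 0.1 s.
At the end, for the whole second after the job is handed in: The top leaf stands still, open by more than 1.25 rad (72 degrees), with its bolt still drawn back (over 28 mm); the bottom leaf is shut (under 0.06 rad) and its bolt still shot (drawn less than 16 mm) (value of joint leaf_top above 1.25 rad and velocity of joint leaf_top between -0.05 and 0.05 rad/s and value of joint bolt_top above 0.028 m and value of joint leaf_bottom below 0.06 rad and value of joint bolt_bottom below 0.016 m); the robot touches nothing.
It fails at once if the lower bolt is drawn or the bottom leaf opens (value of joint bolt_bottom above 0.016 m or value of joint leaf_bottom above 0.06 rad).
It fails at once if a bottle in the cupboard or a thing on the table is shifted by more than 30 mm or tipped (distance of any of bottle, beaker, mug, jug_lid, spatula, jar, stock0, stock1 from where it was at the start of the episode above 0.03 m or angle between any of bottle, beaker, mug, jug_lid, spatula, jar, stock0, stock1's own z axis and vertical above 0.35 rad).
It also fails if it takes over 56 s, if anything falls off the work surface, if the arm or the gripper's body presses on something with over 40 N, if the wrist force passes 120 N, or if a joint passes its speed limit or range.

## Robot

A 7-joint arm with a two-finger parallel gripper is mounted at the origin on the work surface. World frame = base frame: x ahead of the robot, y to its left, z up, the work surface at z = 0. Lengths are in m, angles in degrees, forces in N, time in s.
With the tool pointing down it reaches from about 0.4 to 0.875 m from the base axis. Payload 6.5 kg.
Tool frame: the origin (TCP) lies on the centre line of the jaws, within the pads' length; the fingertips stand ahead of it and the grasp point (between the pads) lies 6 mm ahead of it (r.finger_overhang is the z of the fingertips in the tool frame, in m); z points along the fingers, x is the direction in which the jaws open and shut, and the axes are right-handed (so a half turn about z gives the same grasp; the last joint's range is limited). The gripper opens to 85 mm and grips with 20 to 120 N. Pads are 22 mm wide; open, the fingers measure 114 mm over their backs; the gripper's body (76 mm by 85 mm) begins 54 mm behind the grasp point. The pads swing forward as they close: fully open they stand 13 mm farther back than shut.
Start: joints at [62.097, 30.733, -0.252, 88.115, 0.149, 61.152, -4.079], TCP at [0.266, -0.593, 0.256] pointing down, gripper open.
Joint ranges: [-154.64, 154.64], [-21.42, 123.67], [-72.66, 72.17], [13.99, 137.28], [-74.86, 254.86], [10.95, 109.41], [-158.01, 158.01]. Speed limits (degrees/s): [136.94, 136.94, 180, 180, 180, 180, 180].

## Interface

Orientations are given as [roll, pitch, yaw] about the fixed x, y, z axes, in that order (R = Rz(yaw) Ry(pitch) Rx(roll)).
In Python, from plant import r gives the robot as it stands. The module is installed in compiled form; this text tells all that it offers.
- The arm moves only by the tool play_rows, never from a script. Its arguments are lists of equal length, an entry for each row: "xyz": the shift along the tool's x, y, z as a fraction of full scale, a list of three; "twist": the turn, a rotation vector about the tool's x, y, z as a fraction of full scale, a list of three; "grip": the gripper command: -1 is shut, 1 is fully open, values between are in proportion. In form: {"xyz": [[x, y, z], ...], "twist": [[wx, wy, wz], ...], "grip": [grip, ...]}. A call has 1 to 20 rows; each row shifts and turns the commanded pose from where the row before left it, along the tool's axes as they then stand; what a row does not reach is not made up. Full scale, the value 1, is 40 cm for a shift and 180 degrees for a turn. A row lasts 1/8 s, in which the tool goes at most 62.5 mm and 10.7 degrees, less where a joint would pass 70% of its speed; a pose out of reach is approached as far as the arm can. A call with a number of a shift or a turn outside -1 to 1 is refused whole. A call with a gripper value outside its range is refused whole. The fingers move at their own pace and stop on an object; "force" is the grip in N (left out, the last holds). Time passes only in rows, so rows that do not move let the fingers close. It gives the time, the measured TCP pose, the force and the opening at its end, in the units of the state.
- r.state(): the state, without advancing time (a new reading comes with each control period).
- r.get_image(name): name is "scene" or "top"; returns a dict with "pixels" (420x560x3 uint8, blue, green, red), "vfov" (degrees; the focal length in pixels is half the picture's height over the tangent of half this angle, whatever the lens; pixels are square), "cx", "cy" (the principal point, pixels), "R" (3x3) and "t" (3): a world point X has camera coordinates R X + t. Camera axes: x right, y down, z forward; pixel columns grow to the right and rows downward; lengths in m; the calibration is good to about 2 mm. A picture is of the moment at which its call begins. There is no depth.
- r.job_done(): hands the job in, once; it reports no verdict.
Trained networks look in the newest picture that a camera, given by its name, has taken for a name from the list of things; names that differ only in an ending like _2 or _b are one class to them, and where a whole thing is asked for, a point or a joint stands for the part that bears it (a point fixed in the world has none). Each returns a list of dicts, best first, with "p" (0 to 1); they miss things now and then, are a little off and sometimes report something else, mostly with a low value. They report only what shows in the picture. A call takes as long as a camera call.
- r.boxes_of(camera, thing): "box" ([left, top, right, bottom] in pixels, round what is visible of it).
- r.regions_of(camera, thing): "mask" (420x560 bool, what is visible of it) and "box" ([left, top, right, bottom] in pixels, round what is visible of it).
- r.place_of(camera, thing): "at" ([row, column] in pixels: a listed point, or the origin of a listed thing).
The state is a dict: "time": time; "qpos": joint angles; "dq": joint speeds; "tau": joint torques, N m; "position": TCP position; "orientation": TCP orientation; "ft_force": force on the tool from outside, world axes, zero at the start; "wrist_torque": the same for the moment, N m; "width": finger opening in m.
Only numpy, scipy, OpenCV 4.12 (cv2) and the standard library are available. Lean on these libraries where they do the work, as an engineer would, in place of code of your own. Each camera call takes 0.05 s, during which the arm holds its last target. There are 200 camera calls.

## Working session

There is one attempt and no reset: what is moved stays moved. The work goes in short steps, Python scripts to look and compute and a tool call to move; the robot and the scene stay as the last step left them, time stands still between calls to the robot, and variables do not carry over. Pictures are saved under pics/ and viewed, about 8 in all and at most 12, crops included, and the job is handed in when it is done.

Besides the shell and the picture viewer there is one more tool, called after "Request:" as name(argument=value, ...) on one line, values as JSON. play_rows: Moves the arm, as the interface text tells. Its arguments: {"type":"object","properties":{"xyz":{"type":"array","items":{"type":"array","items":{"type":"number","minimum":-1,"maximum":1}}},"twist":{"type":"array","items":{"type":"array","items":{"type":"number","minimum":-1,"maximum":1}}},"grip":{"type":"array","items":{"type":"number"}},"force":{"type":"number"}},"required":["xyz","twist","grip"]}

```bash
mkdir -p pics; cat > h.py <<'E'
from plant import r
import numpy as np, cv2
def cam(n):
    d=r.get_image(n); h=d["pixels"].shape[0]; f=h/2/np.tan(np.radians(d["vfov"])/2)
    return d,np.array([[f,0,d["cx"]],[0,f,d["cy"]],[0,0,1]]),np.array(d["R"]),np.array(d["t"])
def ray(K,R,t,rc):
    v=R.T@np.linalg.inv(K)@np.array([rc[1],rc[0],1.]); return -R.T@t,v
def atz(K,R,t,rc,z):
    o,v=ray(K,R,t,rc); return o+v*(z-o[2])/v[2]
def proj(K,R,t,X):
    p=K@(R@np.array(X)+t); return p[:2]/p[2]
def tri(rays):
    A=0;b=0
    for o,v in rays:
        v=v/np.linalg.norm(v);P=np.eye(3)-np.outer(v,v);A=A+P;b=b+P@o
    return np.linalg.solve(A,b)
E
python3 - <<'E'
from h import *
np.set_printoptions(precision=4,suppress=True)
C={}
for n in("scene","top"):
    C[n]=cam(n); cv2.imwrite(f"pics/{n}0.png",C[n][0]["pixels"])
    print(n,"cam at",-C[n][2].T@C[n][3], "fwd",C[n][2][2])
for th in["cupboard","bolt_top_knob","leaf_top_handle","leaf_top_hinge","bottle","beaker","mug","jug_lid","spatula","jar"]:
    rs=[]
    for n in C:
        p=r.place_of(n,th)
        z={"bolt_top_knob":.285,"leaf_top_handle":.282,"leaf_top_hinge":.246}.get(th,0)
        if p:
            print(th,n,[(np.round(q["at"],1),round(q["p"],2)) for q in p[:3]],atz(*C[n][1:],p[0]["at"],z)); rs.append(ray(*C[n][1:],p[0]["at"]))
    if len(rs)==2: print("   tri",tri(rs))
print(r.state())
E
```

```text
scene cam at [ 1.0571 -0.1712  1.8058] fwd [-0.2831  0.1036 -0.9535]
top cam at [0.3429 0.0267 1.4736] fwd [ 0.1598 -0.005  -0.9871]
bolt_top_knob scene [(array([223.2, 277.8]), 0.51)] [ 0.6515 -0.0269  0.285 ]
bolt_top_knob top [(array([152. , 302.1]), 0.85)] [ 0.6577 -0.0173  0.285 ]
   tri [ 0.6545 -0.0223  0.2917]
leaf_top_handle scene [(array([209.3, 311.5]), 0.71)] [0.6424 0.0822 0.282 ]
leaf_top_handle top [(array([157.1, 265.4]), 0.73)] [0.6439 0.0684 0.282 ]
   tri [0.6434 0.0744 0.2908]
leaf_top_hinge top [(array([150.6, 191.3]), 0.72)] [0.6645 0.2491 0.246 ]
bottle scene [(array([151.2, 390.4]), 0.75), (array([210.5, 312.1]), 0.47)] [0.4495 0.4781 0.    ]
bottle top [(array([246.1, 117.3]), 0.8), (array([186.4, 126.7]), 0.29), (array([151. , 191.2]), 0.17)] [0.4472 0.4869 0.    ]
   tri [ 0.4471  0.485  -0.0072]
beaker scene [(array([275.8, 158.3]), 0.56)] [ 0.6201 -0.4429  0.    ]
beaker top [(array([188.7, 448.2]), 0.63), (array([225. , 307.7]), 0.25)] [ 0.6354 -0.4504  0.    ]
   tri [ 0.6285 -0.4381  0.0359]
mug scene [(array([193.5, 406.9]), 0.94)] [0.6198 0.4712 0.  
[... 471 characters left out ...]
.    ]
   tri [ 0.3678 -0.4007 -0.003 ]
jar scene [(array([246. , 158.7]), 0.98)] [ 0.5204 -0.4147  0.    ]
jar top [(array([226.4, 437.2]), 0.78)] [ 0.5254 -0.4162  0.    ]
   tri [ 0.5239 -0.4129  0.0115]
{'time': 1.1, 'qpos': array([62.0957, 30.7332, -0.2523, 88.1144,  0.1482, 61.1504, -4.0781]), 'dq': array([ 0.0074,  0.0868, -0.034 ,  0.0993,  0.0498,  0.0867,  0.0665]), 'tau': array([ -0.0004, -58.3345,   1.0474, -25.9446,   0.0124,   0.0016,
         0.    ]), 'position': array([ 0.2655, -0.5933,  0.2563]), 'orientation': array([179.9993,  -0.0024, -65.8854]), 'ft_force': array([-0.2876,  0.4876,  0.0984]), 'wrist_torque': array([0.0284, 0.0305, 0.009 ]), 'width': 0.08554157043352303}
```

View images.

```bash
python3 - <<'E'
import cv2
a=cv2.imread("pics/scene0.png");b=cv2.imread("pics/top0.png")
A=cv2.resize(a[130:300,130:430],None,fx=2.6,fy=2.6,interpolation=cv2.INTER_CUBIC)
cv2.imwrite("pics/s1.png",A)
cv2.imwrite("pics/t1.png",cv2.resize(b[60:280,100:480],None,fx=2.1,fy=2.1,interpolation=cv2.INTER_CUBIC))
E
```

```text
(no output)
```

View pics/s1.png

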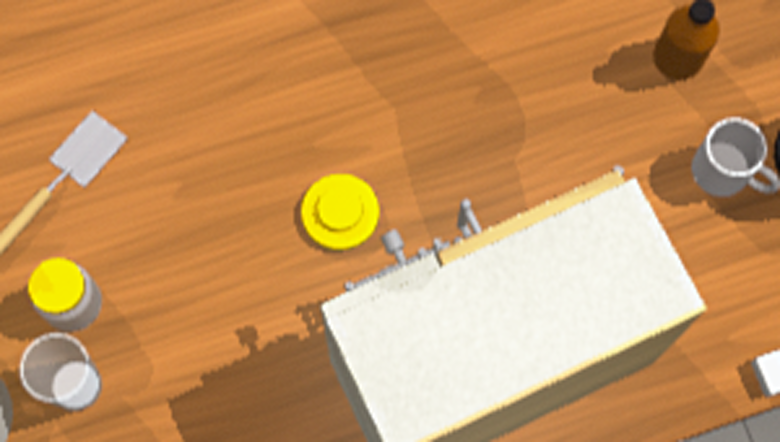

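View pics/t1.png

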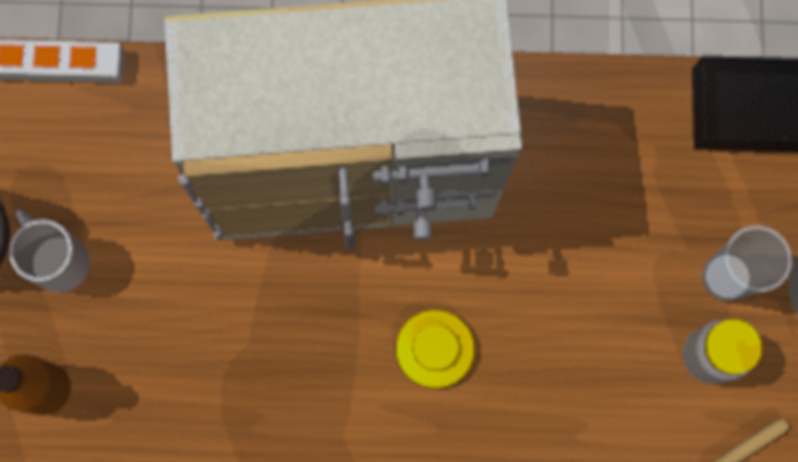

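The scene crop shows the shut cupboard, with bolt knob at about (277,223) and handle at about (311,209) in full-image pixels. The top crop shows the roof corners at about (182,136), (348,130), (340,60) and (179,68), with the lid in front of the knob. Next I fit the cupboard pose.

```bash
python3 - <<'E'
from h import *
np.set_printoptions(precision=4,suppress=True)
_,K,R,t=cam("top"); _,K2,R2,t2=cam("scene")
f=lambda c:(c[1]/2.1+60,c[0]/2.1+100)
for c in[(173,160),(520,148),(505,0),(166,17),(184,173),(392,158),(392,145)]: print("top",c,atz(K,R,t,f(c),.32))
g=lambda c:(c[1]/2.6+130,c[0]/2.6+130)
for c in[(323,308),(636,180),(704,308),(440,264),(622,180)]: print("scene",c,atz(K2,R2,t2,g(c),.32))
for c in[(465,203)]: print("bar top",atz(K2,R2,t2,g(c),.307))
print("bar top T",atz(K,R,t,f((344,170)),.307),"bar low T",atz(K,R,t,f((349,225)),.227))
E
```

```text
top (173, 160) [0.6784 0.2578 0.32  ]
top (520, 148) [ 0.7019 -0.1193  0.32  ]
top (505, 0) [ 0.8726 -0.1018  0.32  ]
top (166, 17) [0.8421 0.2745 0.32  ]
top (184, 173) [0.6641 0.2451 0.32  ]
top (392, 158) [0.6869 0.02   0.32  ]
top (392, 145) [0.7016 0.0204 0.32  ]
scene (323, 308) [ 0.7097 -0.1175  0.32  ]
scene (636, 180) [0.6832 0.261  0.32  ]
scene (704, 308) [0.8439 0.2762 0.32  ]
scene (440, 264) [0.7041 0.0198 0.32  ]
scene (622, 180) [0.6781 0.2461 0.32  ]
bar top [0.6431 0.072  0.307 ]
bar top T [0.6757 0.0724 0.307 ] bar low T [0.6326 0.0677 0.227 ]
```

Request:
play_rows(xyz=[[0, 0, -0.1], [0, 0, -0.1], [0, 0, -0.1], [0, 0, -0.1], [0, 0, 0], [0, 0, 0], [0, 0, 0], [0, 0, 0], [0, 0, 0], [0, 0, 0], [0, 0, 0], [0, 0, 0], [0, 0, 0], [0, 0, 0], [0, 0, 0], [0, 0, 0], [0, 0, 0], [0, 0, 0]], twist=[[0, 0, -0.05], [0, 0, -0.05], [0, 0, -0.05], [0, 0, -0.05], [0, 0, -0.05], [0, 0, -0.05], [0, 0, -0.05], [0, 0, -0.05], [0, 0, -0.05], [0, 0, -0.05], [0, 0, -0.05], [0, 0, -0.05], [0, 0, -0.05], [0, 0, -0.05], [0, 0, -0.05], [0, 0, -0.05], [0, 0, -0.05], [0, 0, -0.04]], grip=[1, 1, 1, 1, 1, 1, 1, 1, 1, 1, 1, 1, 1, 1, 1, 1, 1, 1])

```text
time: 3.45
position: [0.2653, -0.5933, 0.4163]
orientation: [-180.0, 0.0, 94.6]
ft_force: [-0.2, -1.0, 0.4]
width: 0.0852
```

```bash
python3 - <<'E'
from h import *
s=r.state();print(s['qpos'],s['position'],s['orientation'],r.finger_overhang)
E
```

```text
[ 81.75996923  27.51730927 -30.74854319  74.41319085  13.81799226
  81.71606069 146.46716225] [ 0.26534806 -0.59334485  0.41626607] [-1.79991024e+02  9.59081977e-05  9.45541010e+01] 0.025
```

Request:
play_rows(xyz=[[0.075, 0.06, 0], [0.075, 0.06, 0], [0.075, 0.06, 0], [0.075, 0.06, 0], [0.075, 0.06, 0], [0.075, 0.06, 0], [0.075, 0.06, 0], [0.075, 0.06, 0], [0.075, 0.06, 0], [0.075, 0.06, 0], [0.075, 0.06, 0], [0.075, 0.06, 0], [0.075, 0.06, 0], [0.075, 0.06, 0], [0.075, 0.06, 0], [0.075, 0.06, 0], [0.075, 0.06, 0], [0.073, 0.06, 0]], twist=[[0, 0, 0], [0, 0, 0], [0, 0, 0], [0, 0, 0], [0, 0, 0], [0, 0, 0], [0, 0, 0], [0, 0, 0], [0, 0, 0], [0, 0, 0], [0, 0, 0], [0, 0, 0], [0, 0, 0], [0, 0, 0], [0, 0, 0], [0, 0, 0], [0, 0, 0], [0, 0, 0]], grip=[1, 1, 1, 1, 1, 1, 1, 1, 1, 1, 1, 1, 1, 1, 1, 1, 1, 1])

```text
time: 5.7
position: [0.6564, -0.0223, 0.4162]
orientation: [-180.0, 0.0, 94.3]
ft_force: [-0.2, -0.5, -0.2]
width: 0.0855
```

```bash
python3 - <<'E'
from h import *
np.set_printoptions(precision=4,suppress=True)
s=r.state();print(s['qpos'],s['position'],s['orientation'])
C={}
ims=[]
for n in("scene","top"):
    C[n]=cam(n); ims.append(C[n][0]["pixels"])
    for X in[(.652,-.021,.285),(.643,.073,.282),s['position']]: print(n,proj(*C[n][1:],X))
    for th in("bolt_top_knob","leaf_top_handle"):print(th,[(q["at"],q["p"]) for q in r.place_of(n,th)[:2]])
a=ims[0][150:280,220:380];b=ims[1][80:240,180:360]
cv2.imwrite("pics/h.png",np.hstack([cv2.resize(a,(400,325),interpolation=2),cv2.resize(b,(400,325),interpolation=2)]))
E
```

```text
[ 23.978   30.7714 -42.1716  72.797   20.2306  83.8004  78.089 ] [ 0.6564 -0.0223  0.4162] [-179.998     0.0191   94.286 ]
scene [279.7518 222.7331]
scene [308.6637 210.4409]
scene [280.1527 211.1275]
bolt_top_knob [([223.2, 278.2], 0.71)]
leaf_top_handle [([209.6, 308.8], 0.92)]
top [303.6556 154.3912]
top [263.4363 157.4271]
top [307.1352 136.5942]
bolt_top_knob [([151.5, 304.2], 0.54)]
leaf_top_handle [([159.5, 266.7], 0.86)]
```

View pics/h.png

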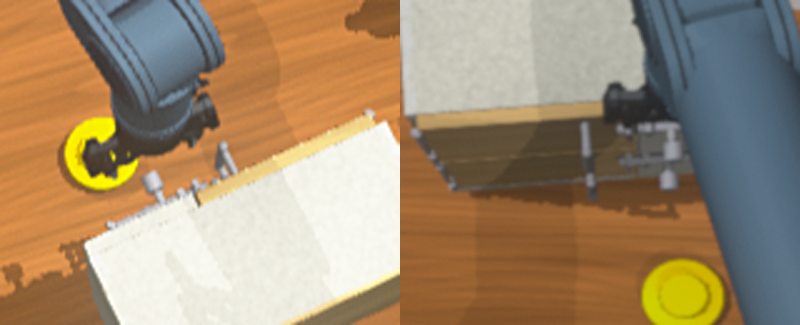

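The close look puts the knob at about (278,223) and the handle at about (309,210) in the scene picture. Both match my estimates to about 2 px. Now I descend over the knob and close.

Request:
play_rows(xyz=[[-0.002, -0.01, 0.06], [0, 0, 0.06], [0, 0, 0.06], [0, 0, 0.06], [0, 0, 0.05], [0, 0, 0.023], [0, 0, 0]], twist=[[0, 0, -0.002], [0, 0, 0], [0, 0, 0], [0, 0, 0], [0, 0, 0], [0, 0, 0], [0, 0, 0]], grip=[1, 1, 1, 1, 1, 1, 1])

```text
time: 6.88
position: [0.6517, -0.0246, 0.2908]
orientation: [-180.0, 0.0, 94.6]
ft_force: [0.4, 0.2, 0.4]
width: 0.0851
```

Request:
play_rows(xyz=[[0, 0, 0], [0, 0, 0], [0, 0, 0], [0, 0, 0], [0, 0, 0], [0, 0, 0], [0, 0, 0], [0, 0, 0]], twist=[[0, 0, 0], [0, 0, 0], [0, 0, 0], [0, 0, 0], [0, 0, 0], [0, 0, 0], [0, 0, 0], [0, 0, 0]], grip=[-1, -1, -1, -1, -1, -1, -1, -1], force=25)

```text
time: 7.88
position: [0.6521, -0.0239, 0.2917]
orientation: [179.9, -0.0, 94.7]
ft_force: [-1.1, 2.0, 5.4]
width: 0.0209
```

Request:
play_rows(xyz=[[-0.02, 0, 0], [-0.02, 0, 0], [-0.02, 0, 0], [-0.02, 0, 0], [-0.005, 0, 0], [-0.003, 0, 0], [0, 0, 0]], twist=[[0, 0, 0], [0, 0, 0], [0, 0, 0], [0, 0, 0], [0, 0, 0], [0, 0, 0], [0, 0, 0]], grip=[-1, -1, -1, -1, -1, -1, -1])

```text
time: 8.75
position: [0.6555, -0.0554, 0.2917]
orientation: [179.8, -0.3, 94.9]
ft_force: [3.5, 11.0, 4.5]
width: 0.0211
```

Request:
play_rows(xyz=[[-0.01, 0, 0], [0, 0, 0]], twist=[[0, 0, 0], [0, 0, 0]], grip=[-1, -1])

```text
time: 9.0
position: [0.6555, -0.0556, 0.2917]
orientation: [179.8, -0.6, 95.0]
ft_force: [2.3, 17.1, 3.6]
width: 0.0212
```

Request:
play_rows(xyz=[[0.018, 0, 0], [0, 0, 0], [0, 0, 0], [0, 0, 0], [0, 0, 0], [0, 0, 0], [0, 0, -0.06], [0, 0, -0.1], [0, 0, -0.1], [0, 0, -0.04]], twist=[[0, 0, 0], [0, 0, 0], [0, 0, 0], [0, 0, 0], [0, 0, 0], [0, 0, 0], [0, 0, 0], [0, 0, 0], [0, 0, 0], [0, 0, 0]], grip=[-1, 1, 1, 1, 1, 1, 1, 1, 1, 1])

```text
time: 10.25
position: [0.6551, -0.0558, 0.4137]
orientation: [179.8, 0.0, 94.7]
ft_force: [0.7, 0.8, -0.2]
width: 0.0852
```

```bash
python3 - <<'E'
from h import *
np.set_printoptions(precision=4,suppress=True)
s=r.state();print(s['qpos'],s['position'],s['orientation'],s['width'])
C=cam("scene"); C2=cam("top")
for n,c in(("scene",C),("top",C2)):
    for th,z in(("bolt_top_knob",.285),("leaf_top_handle",.282)):print(n,th,[(q["at"],q["p"],atz(*c[1:],q["at"],z)) for q in r.place_of(n,th)[:1]])
a=C[0]["pixels"][150:280,220:380]
cv2.imwrite("pics/h2.png",cv2.resize(a,None,fx=4,fy=4,interpolation=2))
E
```

```text
[ 26.9158  30.7624 -42.0586  73.1253  20.2211  83.2583  81.3961] [ 0.6551 -0.0558  0.4137] [179.7975   0.0161  94.6701] 0.08523135765508229
scene bolt_top_knob [([228.0, 269.7], 0.55, array([ 0.6577, -0.0541,  0.285 ]))]
scene leaf_top_handle [([210.6, 309.8], 0.87, array([0.6446, 0.076 , 0.282 ]))]
top bolt_top_knob [([152.0, 316.1], 0.6, array([ 0.6585, -0.0501,  0.285 ]))]
top leaf_top_handle [([157.1, 264.7], 0.87, array([0.6439, 0.0701, 0.282 ]))]
```

View pics/h2.png

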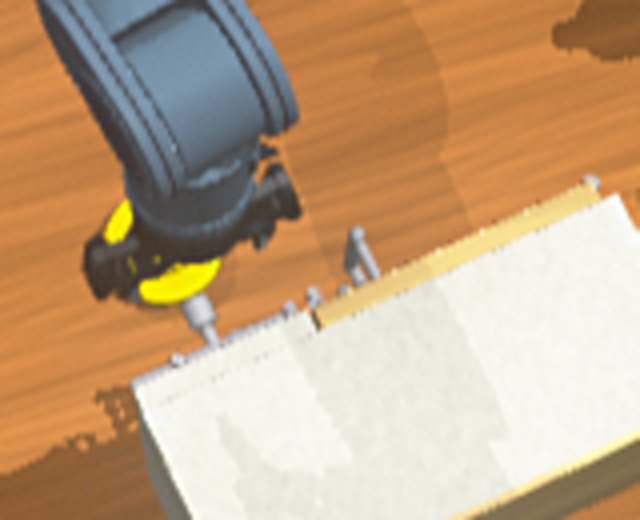

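The picture shows the bolt drawn, with the knob at about (270,228) and the door still shut. Next is the handle.

Request:
play_rows(xyz=[[0.08, 0, 0], [0.08, 0, 0], [0.08, 0, 0], [0.078, 0, 0], [0, 0, 0], [0, 0, 0.06], [0, 0, 0.06], [0, 0, 0.06], [0, 0, 0.06], [0, 0, 0.05], [0, 0, 0.024], [0, 0, 0]], twist=[[0, 0, 0], [0, 0, 0], [0, 0, 0], [0, 0, 0], [0, 0, 0], [0, 0, 0], [0, 0, 0], [0, 0, 0], [0, 0, 0], [0, 0, 0], [0, 0, 0], [0, 0, 0]], grip=[1, 1, 1, 1, 1, 1, 1, 1, 1, 1, 1, 1])

```text
time: 12.05
position: [0.6439, 0.0703, 0.2849]
orientation: [-179.9, 0.0, 94.7]
ft_force: [0.3, 0.1, 0.3]
width: 0.0856
```

Request:
play_rows(xyz=[[0, 0, 0], [0, 0, 0], [0, 0, 0], [0, 0, 0], [0, 0, 0], [0, 0, 0], [0, 0, 0], [0, 0, 0], [0, 0, 0]], twist=[[0, 0, 0], [0, 0, 0], [0, 0, 0], [0, 0, 0], [0, 0, 0], [0, 0, 0], [0, 0, 0], [0, 0, 0], [0, 0, 0]], grip=[-1, -1, -1, -1, -1, -1, -1, -1, -1], force=30)

```text
time: 13.18
position: [0.6441, 0.0714, 0.2858]
orientation: [180.0, -0.0, 94.7]
ft_force: [-1.0, 3.9, 3.4]
width: 0.0111
```

Request:
play_rows(xyz=[[0.0123, -0.0447, 0], [0.0123, -0.0447, 0], [0.0123, -0.0447, 0], [0.0123, -0.0447, 0]], twist=[[0, 0, 0.0333], [0, 0, 0.0333], [0, 0, 0.0333], [0, 0, 0.0333]], grip=[-1, -1, -1, -1])

```text
time: 13.68
position: [0.5749, 0.0946, 0.2858]
orientation: [179.9, 0.0, 70.4]
ft_force: [1.6, 2.4, 3.0]
width: 0.0111
```

Request:
play_rows(xyz=[[0.0123, -0.0447, 0], [0.0123, -0.0447, 0], [0.0123, -0.0447, 0], [0.0123, -0.0447, 0], [0.0123, -0.0447, 0], [0.0123, -0.0447, 0]], twist=[[0, 0, 0.0333], [0, 0, 0.0333], [0, 0, 0.0333], [0, 0, 0.0333], [0, 0, 0.0333], [0, 0, 0.0333]], grip=[-1, -1, -1, -1, -1, -1])

```text
time: 14.42
position: [0.5022, 0.1766, 0.2857]
orientation: [179.9, 0.4, 34.4]
ft_force: [-8.7, -5.2, 11.0]
width: 0.0112
```

Request:
play_rows(xyz=[[0.0123, -0.0447, 0], [0.0123, -0.0447, 0], [0.0123, -0.0447, 0], [0.0123, -0.0447, 0], [0.0123, -0.0447, 0], [0, 0, 0], [0, 0, 0]], twist=[[0, 0, 0.0333], [0, 0, 0.0333], [0, 0, 0.0333], [0, 0, 0.0333], [0, 0, 0.0333], [0, 0, 0], [0, 0, 0]], grip=[-1, -1, -1, -1, -1, -1, -1])

```text
time: 15.3
position: [0.4888, 0.271, 0.2857]
orientation: [180.0, 0.3, 4.9]
ft_force: [-13.7, 0.3, 9.5]
width: 0.0108
```

Request:
play_rows(xyz=[[-0.01, 0, 0], [0, 0, 0]], twist=[[0, 0, 0], [0, 0, 0]], grip=[-1, -1])

```text
time: 15.55
position: [0.4884, 0.2688, 0.2857]
orientation: [179.9, -0.0, 4.7]
ft_force: [-3.4, -0.9, 4.0]
width: 0.0109
```

Request:
play_rows(xyz=[[0, 0, 0], [0, 0, 0], [0, 0, 0], [0, 0, 0], [0, 0, 0], [0, 0, 0], [0, 0, -0.05], [0, 0, -0.1], [0, 0, -0.1], [0, 0, -0.1], [0, 0, -0.1], [0, 0, 0]], twist=[[0, 0, 0], [0, 0, 0], [0, 0, 0], [0, 0, 0], [0, 0, 0], [0, 0, 0], [0, 0, 0], [0, 0, 0], [0, 0, 0], [0, 0, 0], [0, 0, 0], [0, 0, 0]], grip=[1, 1, 1, 1, 1, 1, 1, 1, 1, 1, 1, 1])

```text
time: 17.05
position: [0.489, 0.2706, 0.4688]
orientation: [-179.8, -0.3, 4.8]
ft_force: [0.1, 0.6, -0.3]
width: 0.0857
```

```bash
python3 - <<'E'
from h import *
np.set_printoptions(precision=4,suppress=True)
s=r.state();print(s['time'],s['position'],s['width'],s['ft_force'])
c=cam("scene")
for th,z in(("bolt_top_knob",.285),("leaf_top_handle",.282),("bottle",0),("mug",0),("jug_lid",0)):print(th,[(q["at"],q["p"],atz(*c[1:],q["at"],z)) for q in r.place_of("scene",th)[:1]])
a=c[0]["pixels"][100:300,200:460]
cv2.imwrite("pics/h3.png",cv2.resize(a,None,fx=3,fy=3,interpolation=2))
E
```

```text
17.05 [0.489  0.2706 0.4688] 0.08565472295556385 [ 0.1032  0.6307 -0.3002]
bolt_top_knob [([228.1, 269.6], 0.64, array([ 0.6579, -0.0545,  0.285 ]))]
leaf_top_handle [([146.8, 352.7], 0.59, array([0.4932, 0.2719, 0.282 ]))]
bottle [([150.5, 389.9], 0.67, array([0.4464, 0.4774, 0.    ]))]
mug [([196.1, 405.9], 0.87, array([0.6277, 0.464 , 0.    ]))]
jug_lid [([216.0, 261.3], 0.75, array([ 0.532 , -0.0462,  0.    ]))]
```

View pics/h3.png

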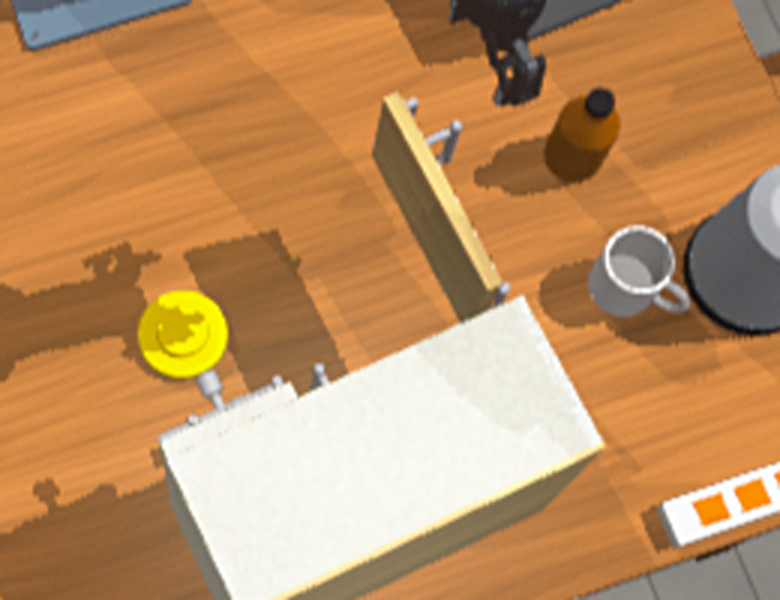

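The picture shows the top leaf open at about a right angle, with its handle at about (352,147). The bottom handle is still against the front, the bolt is drawn, and the arm is clear.

```bash
python3 -c "
from plant import r
print(r.job_done())"
```

```text
the job is handed in; nothing more can be done
None
```

The upper bolt is drawn back fully and the top half of the door stands open at about a right angle. I handed the job in at about 17 s of the 56 s allowed. It returned no verdict, so the following rests on my own checks.

- **Bolt:** I drew it until it hit its stop, at about 17 N, having moved it about 32 mm. It had started a few millimetres drawn. In the last picture the knob is still in the drawn position.
- **Top leaf:** I gripped the handle and swung it through about 90°, with at most about 18 N at the wrist in the readings I took. I then released it and lifted clear. The last picture shows the leaf standing open, with its handle within about 5 mm of where I let go.
- **Bottom leaf:** Its handle still shows against the front in the last picture, so it looks shut. I did not measure the lower bolt, but nothing went near it.
- **Robot:** The gripper is open, 18 cm above where it let go, with the wrist force near zero.
- **Other things:** The robot did not go near them. The network's readings for the bottle, mug and lid came out 1 to 11 mm from their starting values. I put that down to its own scatter, and it is within the 30 mm limit. The last picture does not cover the jar, beaker or spatula, and the bottles inside cannot be seen in it, so I did not recheck those.

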